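# Hang the stock bin back in its place on the rail

## Robot

A 7-joint arm with a two-finger parallel gripper is mounted at the origin on the work surface. World frame = base frame: x ahead of the robot, y to its left, z up, the work surface at z = 0. Lengths are in mm, angles in degrees, forces in N, time in s.
With the tool pointing down it reaches from about 425 to 950 mm from the base axis. Payload 4.7 kg.
Tool frame: the origin (TCP) lies midway between the tips of the shut fingers; the grasp point (between the pads) lies 19 mm behind it; z points along the fingers, x is the direction in which the jaws open and shut, and the axes are right-handed (so a half turn about z gives the same grasp; the last joint's range is limited). The gripper opens to 87 mm and grips with 3 to 60 N. Pads are 19 mm wide; open, the fingers measure 117 mm over their backs; the gripper's body (75 mm by 190 mm) begins 51 mm behind the grasp point.
Start: joints at [-74.192, 26.849, -2.785, 87.806, 1.381, 65.374, -4.715], TCP at [202.528, 643.919, 222.573] pointing down, gripper open.
Joint ranges: [-148.3, 148.3], [-19.14, 114.17], [-79.39, 73.82], [5.75, 140.21], [-59.74, 239.74], [12.07, 113.84], [-152.46, 152.46]. Speed limits (degrees/s): [147.25, 147.25, 180, 180, 180, 180, 180].

## Interface

Orientations are given as [roll, pitch, yaw] about the fixed x, y, z axes, in that order (R = Rz(yaw) Ry(pitch) Rx(roll)).
In Python, from cell import robot gives the robot as it stands.
- The arm moves only by the shell command python3 -m inch 'ROWS' [FORCE]. ROWS is JSON, a list of rows, each a list of 5 numbers: the shift along the world's x, y, z in cm, then the turn about the world's z in rad, then the gripper command: -1 is shut, 1 is fully open, values between are in proportion. In form: [[dx, dy, dz, twist, grip], ...]. A call has 1 to 20 rows; each row is the pose to reach, as a shift and turn from the pose commanded when the call began; what a row does not reach only later rows make up. A row lasts 1/10 s, in which the tool goes at most 50 mm and 8.59 degrees, less where a joint would pass 70% of its speed; a pose out of reach is approached as far as the arm can. A call with a gripper value outside its range is refused whole. The fingers move at their own pace and stop on an object; FORCE is the grip in N (left out, the last holds). Time passes only in rows, so rows that repeat a pose let the fingers close. It gives the time, the measured TCP pose, the force and the opening at its end, in the units of the state.
- robot.sense(): the state, without advancing time (a new reading comes with each control period).
- robot.get_image(name): name is "side" or "top" or "wrist"; returns (picture, depth): 480x640x3 uint8, blue, green, red; 480x640 float32, mm along the optical axis (not along the pixel's ray), 0 where there is no reading.
- robot.camera_params(name): a dict with "mtx" (3x3 intrinsics, pixels), "R" (3x3) and "t" (3): a world point X has camera coordinates R X + t; the wrist camera has in their place "tool_from_camera" (4x4, takes a point from camera to tool coordinates, whose origin is the TCP and whose axes are the tool frame's). Camera axes: x right, y down, z forward; pixel columns grow to the right and rows downward; lengths in mm; the calibration is good to about 2 mm. A picture is of the moment at which its call begins: read the wrist's pose just before it. camera_params takes no time and is no camera call.
- robot.sign_off(): hands the job in, once; it reports no verdict.
The state is a dict: "t": time; "q": joint angles; "qd": joint speeds; "joint_torque": joint torques, N m; "ee_pos": TCP position; "orientation": TCP orientation; "ft_force": force on the tool from outside, world axes, zero at the start; "torque": the same for the moment, N m; "gripper_width": finger opening in mm.
Only numpy, scipy, OpenCV 4.12 (cv2) and the standard library are available. Lean on these libraries where they do the work, as an engineer would, in place of code of your own. Each camera call takes 0.05 s, during which the arm holds its last target.

## Task

Pick up the yellow bin by its carry handle and hang it by its hook in the empty place on the rack's rail: lower it gently through the gap between the hanging bins, feel for the notch between the two orange stops and let the hook down fully home in it, then let go so that it hangs straight and still. Never force it against the rail, the stops or its neighbours, leave the hanging bins hanging where they are (a light brush that shifts one by some millimetres is fine) and leave the other things on the counter alone.

Things in the scene. Friction and masses are not known exactly. Their poses are not given: they have to be found in the camera images.
- handle (a point): Centre of the black carry handle of the loose yellow bin on the counter, half-way up its bar, 98 mm above the bin's underside, over the bin's middle. The bar runs across the bin: 12 mm thick in x, 18 mm high, 60 mm long in y, free on both sides in x. Axes: +x to the bin's hook end (back), z up.
- bin_hook (a point): Middle of the yellow bin's hook on the underside of its top plate: 55 mm towards +x and 38 mm below handle. The hook is 32 mm wide (y); its jaw is 15 mm wide (7.5 mm either side of this point in x) between the bin's back wall and a lip that reaches down 20 mm, then flares outward for 8 mm more.
- bin: The yellow bin, origin at the centre of its underside, axes as handle: 95 mm deep (x), 60 mm wide (y), 60 mm high without the handle, about 0.3 kg with the fasteners in it.
- rack: Fixed rack with blue posts: a level steel rail along its y (12 mm thick in x, 20 mm high, top face 150 mm above the counter), and a bar below it, same thickness, 92 to 104 mm up, against which the hung bins' backs rest. Origin on the counter under place; x is across the rail, the bins hang on the -x side with their hook ends to +x.
- place (a point): Middle of the empty place on the rail's top face, axes as the rack. Here a fixed orange clip has two stops on the rail, each 12 mm wide and 9 mm high, with a 35 mm notch between for the hook. The notch's middle lies up to 11 mm to either side along the rail (y), not reported: an off-notch hook rides on a stop 9 mm too high; slid along the rail under light downward pressure, it drops in.
- bin_a: Hanging blue bin, same shape and size as the yellow one, about 0.25 kg, hung loosely on the plain rail by its own hook; origin at the centre of its underside. Which of the three hangs where varies: two border the empty place with about 82 mm between their facing sides, the third hangs beyond one of them. Slides along the rail if pushed lightly.
- bin_b: Hanging grey bin, same shape and size as the yellow one, about 0.25 kg, hung loosely on the plain rail by its own hook; origin at the centre of its underside. Which of the three hangs where varies: two border the empty place with about 82 mm between their facing sides, the third hangs beyond one of them. Slides along the rail if pushed lightly.
- bin_c: Hanging black bin, same shape and size as the yellow one, about 0.25 kg, hung loosely on the plain rail by its own hook; origin at the centre of its underside. Which of the three hangs where varies: two border the empty place with about 82 mm between their facing sides, the third hangs beyond one of them. Slides along the rail if pushed lightly.
- jar: Jar with red cap, 64 mm across and 85 mm high, origin at its underside, a bystander.
- bolt: Big hex bolt standing on its head, 80 mm high, origin at its underside, a bystander.
- tray: Blue two-part tray 150 x 110 x 40 mm, origin at its underside, a bystander.
- wrench: Steel wrench 180 mm long lying on the counter, a bystander.
There are look-alikes about, which are no part of the job. Leave any pink or red look-alike of the bin alone.

How it is judged (in metres and radians):
On the way:
1. the yellow bin is lifted and carried to above the rail (z of bin_hook in the frame of place above 0.01 m and horizontal distance between bin_hook and place below 0.03 m), for 0.1 s.
At the end, for the whole second after the job is handed in: The yellow bin hangs still, hook fully down in the notch (plate within 3.5 mm of the rail top, within 16 mm of mid-place), upright within 0.14 rad and square to the rail within 0.2 rad; the other three still hang upright (0.14 rad), seated on the rail, within 20 mm of where they were (x of bin_hook in the frame of place between -0.006 and 0.006 m and y of bin_hook in the frame of place between -0.016 and 0.016 m and z of bin_hook in the frame of place between -0.004 and 0.0035 m and angle between each of bin, bin_a, bin_b, bin_c's own z axis and vertical below 0.14 rad and angle between the x axis of bin and the x axis of rack, either way round below 0.2 rad and linear speed of each of bin, bin_a, bin_b, bin_c below 0.02 m/s and distance of each of bin_a, bin_b, bin_c from where it was at the start of the episode below 0.02 m and z of bin_a in the frame of place between -0.066 and -0.054 m and z of bin_b in the frame of place between -0.066 and -0.054 m and z of bin_c in the frame of place between -0.066 and -0.054 m); the robot touches nothing.
It fails at once if the yellow bin is forced against the rack or its clip (over 25 N) (contact force between bin and rack above 25 N).
It fails at once if a hanging bin is shoved hard by the yellow bin or the robot (over 15 N) (contact force between any of bin, the fingers, the arm and bin_a above 15 N or contact force between any of bin, the fingers, the arm and bin_b above 15 N or contact force between any of bin, the fingers, the arm and bin_c above 15 N).
It fails at once if a hanging bin is dislodged: moved more than 25 mm or tipped more than 0.3 rad (distance of any of bin_a, bin_b, bin_c from where it was at the start of the episode above 0.025 m or angle between any of bin_a, bin_b, bin_c's own z axis and vertical above 0.3 rad).
It fails at once if something else on the counter is displaced by more than 30 mm (distance of any of jar, bolt, tray, wrench from where it was at the start of the episode above 0.03 m).
It also fails if it takes over 72 s, if anything falls off the work surface, if the arm or the gripper's body presses on something with over 40 N, if the wrist force passes 120 N, or if a joint passes its speed limit or range.

## Working session

There is one attempt and no reset: what is moved stays moved. The work goes in short steps, Python scripts to look and compute and a shell command to move; the robot and the scene stay as the last step left them, time stands still between calls to the robot, and variables do not carry over. Pictures are saved under pics/ and viewed, and the job is handed in when it is done.

```bash
ls; mkdir -p pics
cat > h.py <<'E'
from cell import robot
import numpy as np, cv2
def grab(n,tag):
    s=robot.sense(); im,d=robot.get_image(n); cv2.imwrite(f'pics/{tag}.png',im); np.savez(f'pics/{tag}.npz',im=im,d=d,p=s['ee_pos'],o=s['orientation'])
    return im,d
def rot(o):
    from scipy.spatial.transform import Rotation as R
    return R.from_euler('xyz',o,degrees=True).as_matrix()
def world(n,tag,u,v,z=None):
    """pixel->world from depth (median 3x3), or on plane z"""
    f=np.load(f'pics/{tag}.npz'); P=robot.camera_params(n); K=np.array(P['mtx'])
    ray=np.linalg.inv(K)@np.array([u,v,1.])
    if n=='wrist':
        T=np.array(P['tool_from_camera']); A=rot(f['o'])@T[:3,:3]; c=rot(f['o'])@T[:3,3]+f['p']
    else:
        A=np.array(P['R']).T; c=-A@np.array(P['t'])
    r=A@ray
    if z is None:
        w=f['d'][int(v)-1:int(v)+2,int(u)-1:int(u)+2]; k=np.median(w[w>0])
    else: k=(z-c[2])/r[2]
    return c+k*r
E
python3 - <<'E'
from h import *
for n in ['side','top','wrist']: grab(n,n+'0')
print(robot.sense())
E
```

```text
pics
{'t': 0.15, 'q': array([-74.19211484,  26.88774418,  -2.78528615,  87.85789204,
         1.38158031,  65.37317878,  -4.71677888]), 'qd': array([ 0.06853467, -0.0418284 , -0.02288679, -0.26454844, -0.0717438 ,
        0.04343982, -0.05234272]), 'joint_torque': array([ 5.13404884e-04, -5.08421302e+01, -8.08827952e-02, -2.36420184e+01,
       -6.13557408e-02,  3.56167252e-02,  1.24621874e-04]), 'ee_pos': array([202.41023891, 643.46732401, 221.72896418]), 'orientation': array([1.79997184e+02, 8.51943415e-02, 7.25375902e+01]), 'ft_force': array([-0.17189179,  0.70519708, -0.49616196]), 'torque': array([-0.03109127,  0.01420211, -0.0382784 ]), 'gripper_width': 86.73407187856913}
```

View pics/side0.png

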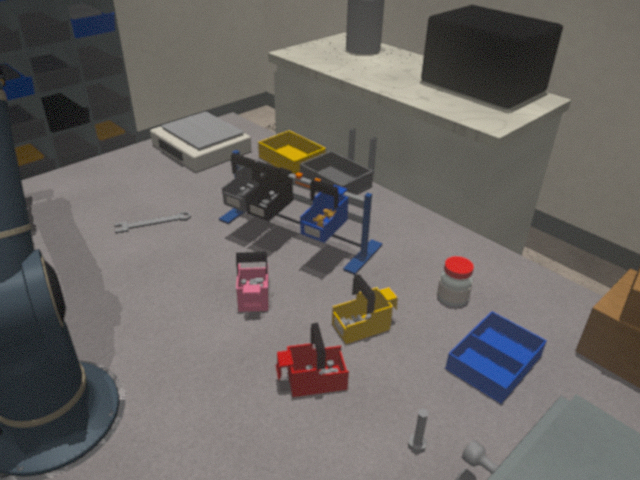

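View pics/top0.png

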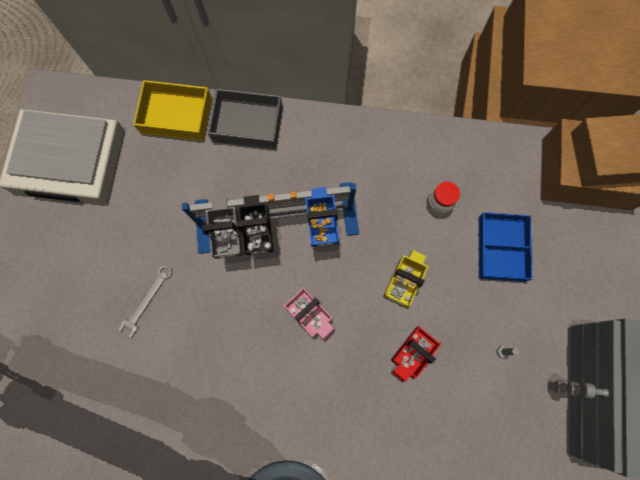

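View pics/wrist0.png

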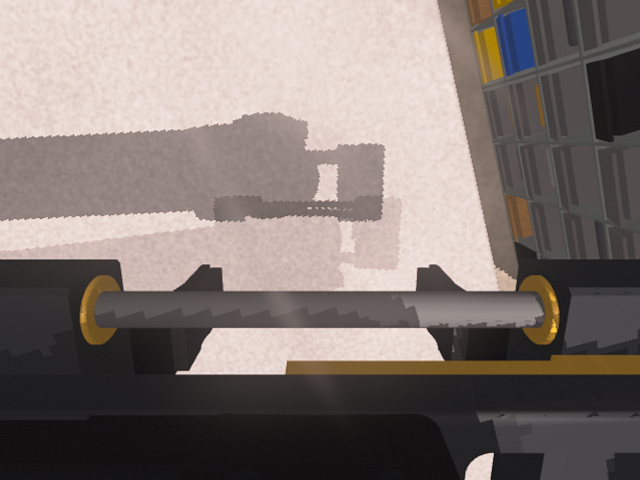

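Candidates in the top view: the yellow bin with a handle at (407,279), the yellow open box without a handle (172,109), the pink bin (310,313) and the red bin (415,354). The description fits only (407,279). I'll check it in a close crop, along with the rack.

Run:
```python
from h import *
im=cv2.imread('pics/top0.png')
a=cv2.resize(im[240:320,360:460],None,fx=6,fy=6,interpolation=cv2.INTER_CUBIC)
cv2.imwrite('pics/c1.png',a)
b=cv2.resize(im[175:265,180:370],None,fx=4.2,fy=4.2,interpolation=cv2.INTER_CUBIC)
cv2.imwrite('pics/c2.png',b)
P=robot.camera_params('top');print(P)
```

```text
{'mtx': array([[504.37520706,   0.        , 324.93943659],
       [  0.        , 504.37520706, 240.59522287],
       [  0.        ,   0.        ,   1.        ]]), 'R': array([[ 0.1220773 , -0.99251509,  0.0033074 ],
       [-0.96672983, -0.11965916, -0.22608655],
       [ 0.22479007,  0.02440267, -0.9741016 ]]), 't': array([ -82.07774803,  572.68279926, 1057.15667134])}
```

View pics/c1.png

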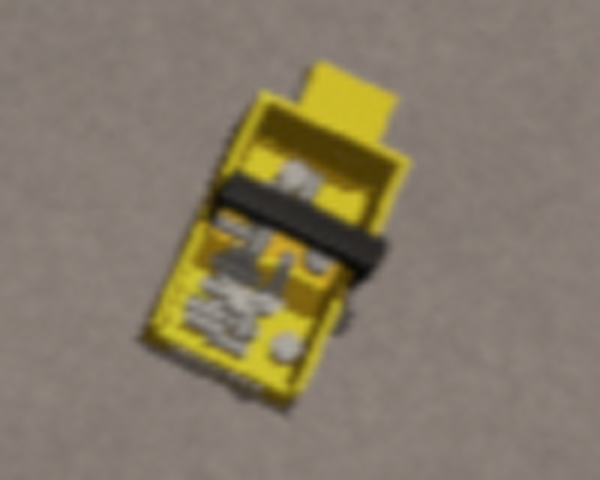

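View pics/c2.png

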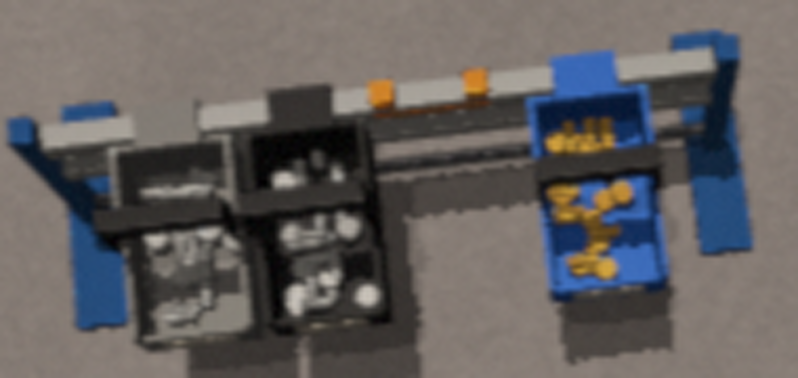

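Run:
```python
from h import *
P=robot.camera_params('top');print('cam',-np.array(P['R']).T@np.array(P['t']))
def c1(x,y): return 360+(x+.5)/6-.5,240+(y+.5)/6-.5
def c2(x,y): return 180+(x+.5)/4.2-.5,175+(y+.5)/4.2-.5
def show(l,p,z): print(l,np.round(world('top','top0',*p,z),1),'depth:',np.round(world('top','top0',*p),1))
for q in [(262,92),(410,158),(295,400),(150,330)]: show('rim',c1(*q),60)
for q in [(232,176),(385,244),(218,205),(370,270),(300,215)]: show('handle',c1(*q),107)
for q in [(318,62),(398,97),(350,100)]: show('plate',c1(*q),64)
for q in [(381,93),(474,82)]: show('stop',c2(*q),159)
for q in [(60,137),(235,117),(430,92),(660,67)]: show('rail',c2(*q),150)
for q in [(168,118),(300,102),(585,70)]: show('hooks',c2(*q),154)
for q in [(384,200),(368,130),(390,318),(548,292),(530,97),(665,285),(650,90)]: show('rims',c2(*q),150)
```

```text
cam [ 326.01105367  -38.73410399 1159.52534907]
rim [ 568.7 -188.1   60. ] depth: [ 5.820e+02 -1.962e+02 -2.000e-01]
rim [ 550.6 -244.4   60. ] depth: [ 563.1 -255.9   -1.1]
rim [ 456.7 -209.9   60. ] depth: [ 461.1 -215.6   23.1]
rim [ 475.6 -155.3   60. ] depth: [ 479.8 -158.6   29.1]
handle [ 526.9 -173.8  107. ] depth: [ 529.3 -175.5   94.2]
handle [ 509.4 -229.3  107. ] depth: [ 509.9 -229.8  104.1]
handle [ 516.  -169.8  107. ] depth: [ 520.3 -172.8   83.3]
handle [ 499.6 -224.8  107. ] depth: [ 500.  -225.2  104.7]
handle [ 516.  -198.8  107. ] depth: [ 516.2 -199.   105.9]
plate [ 581.6 -207.1   64. ] depth: [ 5.965e+02 -2.169e+02  4.000e-01]
plate [ 572.1 -237.6   64. ] depth: [ 5.865e+02 -2.492e+02 -4.000e-01]
plate [ 568.8 -220.    64. ] depth: [ 568.7 -220.    64.5]
stop [635.8 110.3 159. ] depth: [636.  110.4 158.2]
stop [647.1  65.5 159. ] depth: [647.6  65.6 157.4]
rail [596.3 266.4 150. ] depth: [596.3 266.4 150. ]
rail [617.2 181.9 150. ] depth: [617.8 182.3 148.1]
rail [642.1  87.5 150. ] depth: [642.2  87.6 149.4]
rail [669.2 -24.9 150. ] depth: [669.3 -24.9 149.7]
hooks [611.5 213.9 154. ] depth: [611.3 213.8 154.5]
hooks [627.7 150.3 154. ] depth: [627.6 150.2 154.3]
hooks [661.7  11.9 154. ] depth: [661.5  11.9 154.6]
rims [584.  102.1 150. ] depth: [622.8 123.3  -1.8]
rims [618.7 115.3 150. ] depth: [631.8 122.2 104.8]
rims [525.5  90.5 150. ] depth: [537.1  98.   91.4]
rims [547.8  15.9 150. ] depth: [580.   23.8   3.4]
rims [645.6  37.6 150. ] depth: [646.3  37.8 148. ]
rims [558.3 -40.4 150. ] depth: [569.1 -40.5 103.2]
rims [656.6 -21.4 150. ] depth: [662.4 -21.1 132.5]
```

The crop confirms the yellow bin: handle at c1 (300,215), hook plate at the far end (350,100), and no pink or red. Measured:
- **Handle:** about (513,-199), yaw about -18.3°.
- **Stops:** (636,110) and (647,65), 46 mm apart against an expected 47.
- **Rail:** yaw about 14.0°.

Next I move toward the middle, pausing for a wrist look at the rack.

```bash
python3 -m inch '[[1.5,-3.5,2,-0.1,1],[3.4,-8,4,-0.2,1],[5,-12,6,-0.3,1],[6.8,-16,8,-0.4,1],[8.5,-20,10,-0.5,1],[10.2,-24,12,-0.6,1],[11.9,-28,12,-0.7,1],[13.6,-32,12,-0.8,1],[15.3,-36,12,-0.9,1],[17,-40,12,-1,1],[18.7,-44,12,-1.02,1],[20.4,-48,12,-1.02,1],[22.1,-52,12,-1.02,1],[23.8,-56,12,-1.02,1],[24.8,-58.4,12,-1.02,1],[24.8,-58.4,12,-1.02,1],[24.8,-58.4,12,-1.02,1]]'
python3 - <<'E'
from h import *
grab('wrist','w1'); print(robot.camera_params('wrist'))
E
```

```text
t: 1.85
ee_pos: [450.3, 60.0, 342.4]
orientation: [-180.0, 0.0, 14.0]
ft_force: [-0.8, 0.7, -0.3]
gripper_width: 87.0
{'mtx': array([[384.30026323,   0.        , 319.08465352],
       [  0.        , 384.30026323, 232.78705843],
       [  0.        ,   0.        ,   1.        ]]), 'tool_from_camera': array([[ 9.99999966e-01,  4.41460635e-05, -2.56369762e-04,
        -3.90985734e-02],
       [ 1.93422440e-05,  9.70150525e-01,  2.42503521e-01,
        -6.59895457e+01],
       [ 2.59422835e-04, -2.42503518e-01,  9.70150492e-01,
        -1.61552198e+02],
       [ 0.00000000e+00,  0.00000000e+00,  0.00000000e+00,
         1.00000000e+00]])}
```

View pics/w1.png

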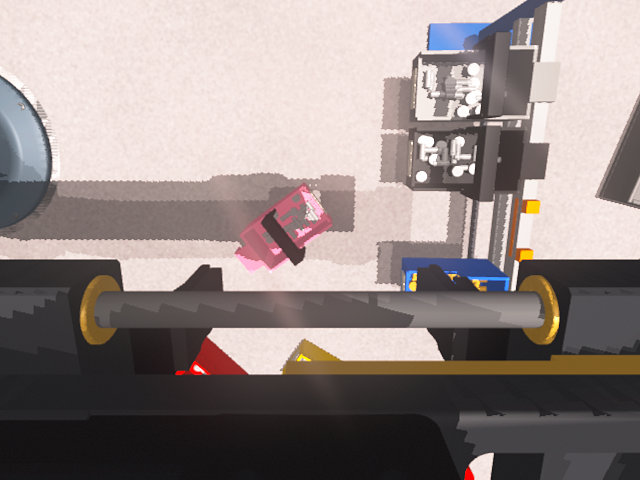

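The wrist view shows the rack at upper right with stops at about (531,207) and (524,254), grey and black bins above them and blue below. I'll enlarge it for a second measurement.

Run:
```python
from h import *
im=cv2.imread('pics/w1.png')
cv2.imwrite('pics/c3.png',cv2.resize(im[130:290,400:560],None,fx=3.7,fy=3.7,interpolation=cv2.INTER_CUBIC))
```

```text
(no output)
```

View pics/c3.png

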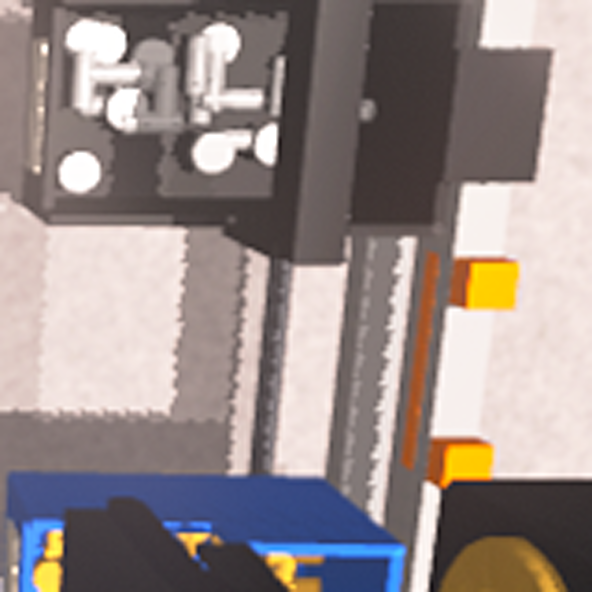

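Run:
```python
from h import *
def c(x,y): return 400+(x+.5)/3.7-.5,130+(y+.5)/3.7-.5
def show(l,q,z): print(l,np.round(world('wrist','w1',*c(*q),z),1),'depth:',np.round(world('wrist','w1',*c(*q)),1))
for q in [(493,284),(469,459)]: show('stop',q,159)
for q in [(482,380),(461,370),(440,370),(505,210),(490,210)]: show('rail',q,150)
for q in [(500,115)]: show('plateblack',q,154)
for q in [(540,182),(460,182)]: show('plateedge',q,154)
for q in [(440,226),(238,225),(48,218)]: show('blackrim',q,150)
for q in [(400,548),(24,520)]: show('bluerim',q,150)
# top image rail line fit
```

```text
stop [637.6 111.7 159. ] depth: [638.1 111.6 158.1]
stop [648.5  68.1 159. ] depth: [648.7  68.  158.6]
rail [649.5  87.3 150. ] depth: [649.7  87.2 149.7]
rail [643.3  88.4 150. ] depth: [643.7  88.4 149.3]
rail [638.1  87.1 150. ] depth: [639.3  86.9 147.8]
rail [638.8 129.6 150. ] depth: [639.1 129.6 149.5]
rail [635.2 128.7 150. ] depth: [635.2 128.7 149.9]
plateblack [626.7 150.8 154. ] depth: [626.2 150.7 154.9]
plateedge [642.2 138.  154. ] depth: [ 7.341e+02  1.442e+02 -6.000e-01]
plateedge [623.2 133.3 154. ] depth: [623.3 133.3 153.8]
blackrim [624.6 121.9 150. ] depth: [624.9 121.9 149.3]
blackrim [575.6 109.9 150. ] depth: [576.  109.8 148.9]
blackrim [529. 100. 150.] depth: [536.5  98.2 122.3]
bluerim [645.4  39.1 150. ] depth: [646.1  38.8 148.8]
bluerim [546.8  22.5 150. ] depth: [558.3  12.1 113.9]
```

Both views agree: the notch middle is about (642.5,89) and the rail yaw about 14°. Next comes a close wrist look at the yellow bin before the grasp.

```bash
python3 -m inch '[[0.5,-4.5,-1,-0.1,1],[1,-9,-3,-0.2,1],[1.5,-13.5,-5,-0.3,1],[2,-18,-7,-0.4,1],[2.5,-22.5,-9,-0.5,1],[3,-27,-10,-0.56,1],[3.5,-31,-11,-0.56,1],[3.8,-33.5,-11,-0.56,1],[3.8,-33.5,-11,-0.56,1],[3.8,-33.5,-11,-0.56,1]]'
python3 - <<'E'
from h import *
im,d=grab('wrist','w2')
E
```

```text
t: 2.9
ee_pos: [489.0, -273.6, 232.0]
orientation: [-180.0, 0.1, -17.9]
ft_force: [-0.3, 0.1, -0.7]
gripper_width: 87.1
```

View pics/w2.png

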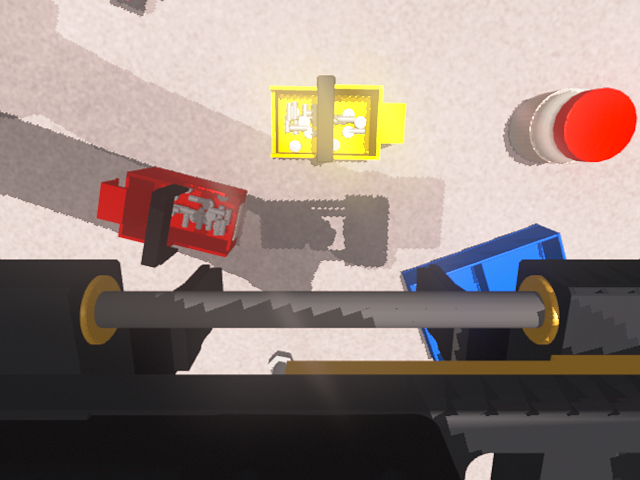

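Run:
```python
from h import *
im=cv2.imread('pics/w2.png')
cv2.imwrite('pics/c4.png',cv2.resize(im[60:180,260:420],None,fx=5,fy=5,interpolation=cv2.INTER_CUBIC))
```

```text
(no output)
```

View pics/c4.png

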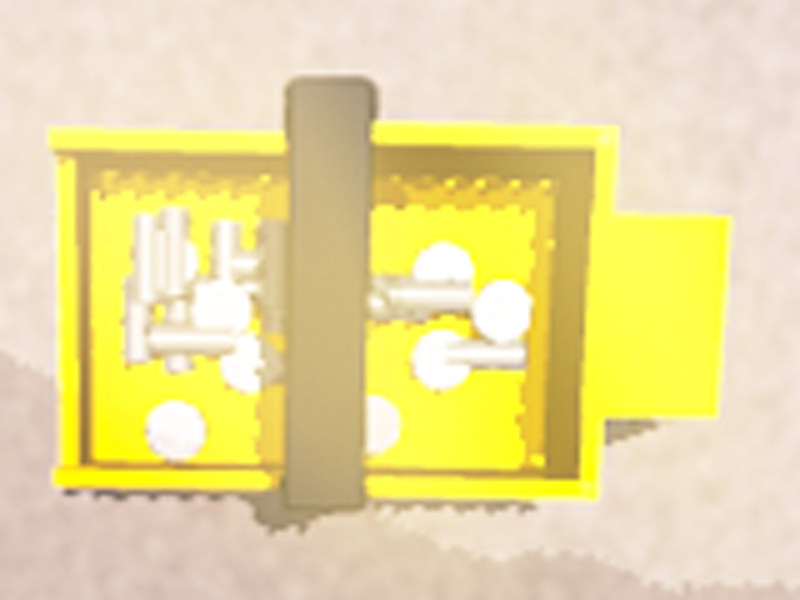

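Run:
```python
from h import *
def c(x,y): return 260+(x+.5)/5-.5,60+(y+.5)/5-.5
W=lambda q,z:world('wrist','w2',*c(*q),z)
H=[W(q,107) for q in [(291,82),(372,82),(365,506),(285,506)]]
print(np.round(H,1),np.mean(H,0), np.round(world('wrist','w2',*c(330,290)),1))
def yaw(a,b): v=(a-b);print(np.degrees(np.arctan2(v[1],v[0])))
yaw(H[0],H[3]);yaw(H[1],H[2])
R=[W(q,60) for q in [(50,130),(618,128),(600,498),(55,490)]]
print(np.round(R,1),np.mean(R,0));yaw(R[1],R[0]);yaw(R[2],R[3]);yaw(R[0],R[3]);yaw(R[1],R[2])
Pl=[W(q,64) for q in [(614,214),(732,216),(718,417),(604,415)]]
print(np.round(Pl,1));yaw(Pl[1],Pl[2])
```

```text
[[ 520.8 -171.4  107. ]
 [ 531.6 -174.8  107. ]
 [ 513.2 -230.1  107. ]
 [ 502.  -226.5  107. ]] [ 516.8929485  -200.69263742  107.        ] [ 517.6 -199.5  106.3]
71.18366250864118
71.62358978211661
[[ 482.9 -159.7   60. ]
 [ 571.3 -187.9   60. ]
 [ 552.4 -244.3   60. ]
 [ 464.3 -214.4   60. ]] [ 517.72344173 -201.58267695   60.        ]
-17.726184487206016
-18.72463089681584
71.15727931793835
71.44627584789451
[[ 566.4 -200.7   64. ]
 [ 584.6 -206.9   64. ]
 [ 574.2 -237.1   64. ]
 [ 556.2 -230.9   64. ]]
71.03386779158726
```

Handle from the wrist view is (517,-200.7), within 3.5 mm of the top view, and the yaw is -18.6°. The handle height reads 106 against an expected 107. I'll go over the handle, descend and grip.

```bash
python3 -m inch '[[1.4,3.7,0,-0.01,1],[2.75,7.5,0,-0.01,1],[2.75,7.5,-2,-0.01,1],[2.75,7.5,-5,-0.01,1],[2.75,7.5,-8,-0.01,1],[2.75,7.5,-10.5,-0.01,1],[2.75,7.5,-12.5,-0.01,1],[2.75,7.5,-14,-0.01,1],[2.75,7.5,-15,-0.01,1],[2.75,7.5,-15.3,-0.01,1],[2.75,7.5,-15.3,-0.01,1],[2.75,7.5,-15.3,-0.01,1],[2.75,7.5,-15.3,-0.01,1]]' 30
python3 - <<'E'
from h import *
grab('side','s1')
im=cv2.imread('pics/s1.png');cv2.imwrite('pics/c5.png',cv2.resize(im[180:400,240:460],None,fx=2.7,fy=2.7,interpolation=cv2.INTER_CUBIC))
E
```

```text
t: 4.25
ee_pos: [516.6, -200.3, 80.4]
orientation: [-180.0, -0.1, -18.6]
ft_force: [-0.8, 0.1, 0.1]
gripper_width: 87.0
```

View pics/c5.png

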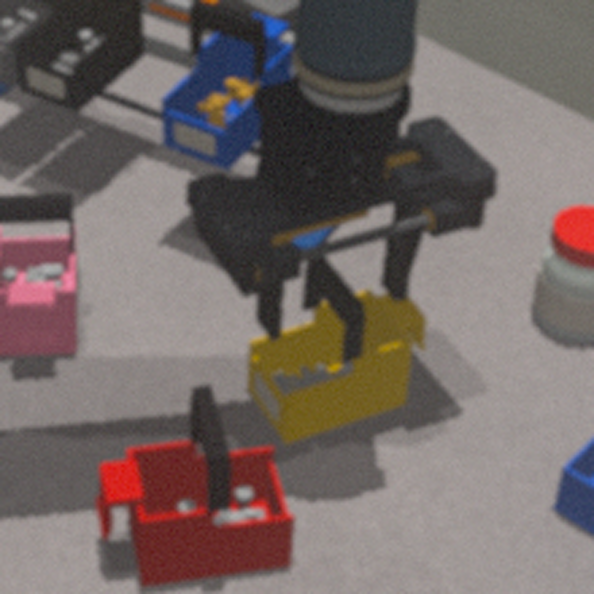

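The fingers straddle the yellow handle at crop (345,310), free of everything else. Closing now.

```bash
python3 -m inch '[[0,0,0,0,0.2],[0,0,0,0,-0.2],[0,0,0,0,-0.5],[0,0,0,0,-0.7],[0,0,0,0,-1],[0,0,0,0,-1],[0,0,0,0,-1],[0,0,0,0,-1],[0,0,0,0,-1],[0,0,0,0,-1]]' 30
```

```text
t: 5.3
ee_pos: [516.0, -200.1, 79.6]
orientation: [-180.0, -0.0, -18.6]
ft_force: [-0.1, 0.9, 0.1]
gripper_width: 14.6
```

```bash
python3 -m inch '[[0,0,0,0,-1],[0,0,0,0,-1],[0,0,0,0,-1],[0,0,0.5,0,-1],[0,0,1.5,0,-1],[0,0,3,0,-1],[0,0,3,0,-1],[0,0,3,0,-1]]' 35
python3 - <<'E'
from h import *
grab('side','s2')
im=cv2.imread('pics/s2.png');cv2.imwrite('pics/c6.png',cv2.resize(im[180:400,240:460],None,fx=2.7,fy=2.7,interpolation=cv2.INTER_CUBIC))
E
```

```text
t: 6.1
ee_pos: [516.4, -200.1, 110.4]
orientation: [-180.0, -0.1, -18.6]
ft_force: [-0.1, -0.7, -2.8]
gripper_width: 11.5
```

View pics/c6.png

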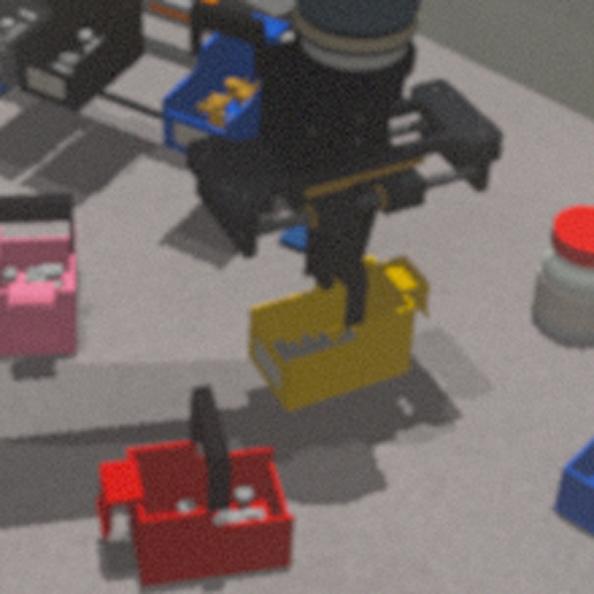

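Held cleanly: width 11.5 mm, about 2.8 N of weight, bin level. I'll carry it high to above the place and turn it square to the rail.

```bash
python3 -m inch '[[0,0,1,0,-1],[0,0,3,0,-1],[0,0,6,0,-1],[0,0.5,9,0.03,-1],[0.3,1.5,12,0.06,-1],[0.7,3,15,0.1,-1],[1.2,5,17.5,0.15,-1],[1.8,7.2,19,0.2,-1],[2.4,9.5,19,0.25,-1],[3,12,19,0.3,-1],[3.7,14.5,19,0.35,-1],[4.4,17,19,0.4,-1],[5,19.3,19,0.45,-1],[5.6,21.5,19,0.5,-1],[6.2,23.5,19,0.54,-1],[6.6,25.2,19,0.569,-1],[7,26.6,19,0.569,-1],[7.3,27.4,19,0.569,-1],[7.3,27.6,19,0.569,-1],[7.3,27.6,19,0.569,-1]]'
python3 -m inch '[[0,0,0,0,-1],[0,0,0,0,-1],[0,0,0,0,-1]]'
python3 - <<'E'
from h import *
grab('top','t3');grab('side','s3')
im=cv2.imread('pics/t3.png');cv2.imwrite('pics/c7.png',cv2.resize(im[125:275,180:380],None,fx=4,fy=4,interpolation=cv2.INTER_CUBIC))
im=cv2.imread('pics/s3.png');cv2.imwrite('pics/c8.png',cv2.resize(im[60:280,180:420],None,fx=2.7,fy=2.7,interpolation=cv2.INTER_CUBIC))
E
```

```text
t: 8.15
ee_pos: [589.0, 75.3, 299.5]
orientation: [180.0, 0.0, 14.0]
ft_force: [-0.9, -0.5, -2.9]
gripper_width: 11.7
t: 8.45
ee_pos: [588.9, 75.2, 299.7]
orientation: [-180.0, -0.0, 14.0]
ft_force: [-0.2, -0.1, -2.7]
gripper_width: 11.8
```

View pics/c7.png

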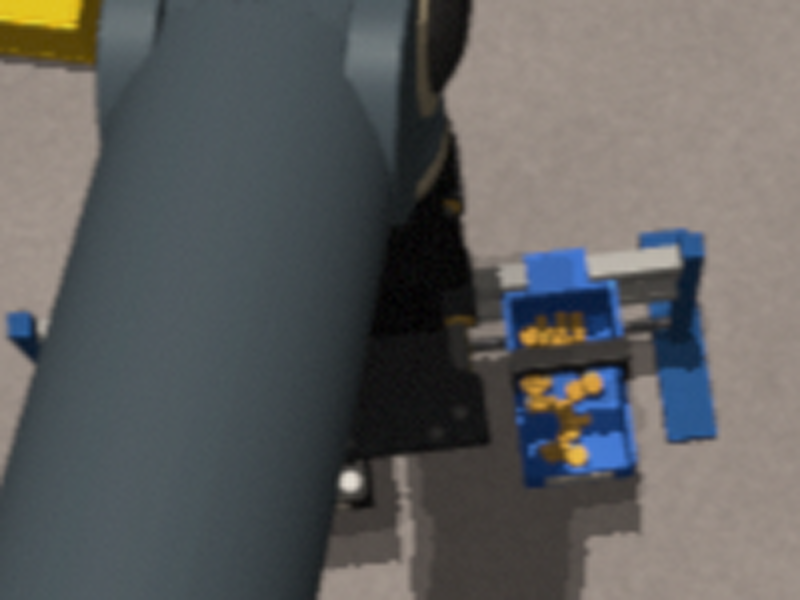

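View pics/c8.png

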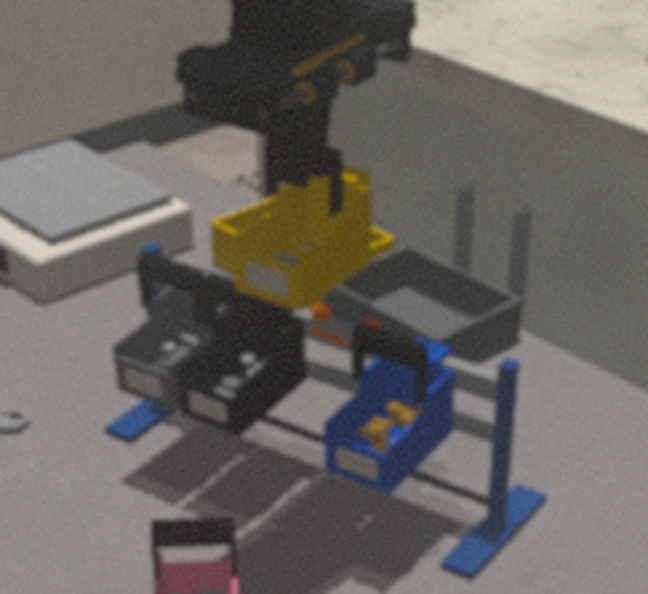

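The side view shows the bin level above the gap; the arm hides the top view. I'll check the wrist view for the stops and neighbours.

Run:
```python
from h import *
grab('wrist','w3')
```

```text
(no output)
```

View pics/w3.png

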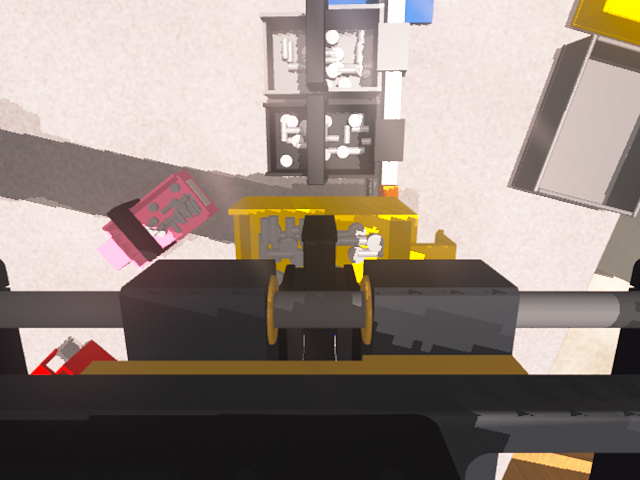

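Run:
```python
from h import *
im=cv2.imread('pics/w3.png')
cv2.imwrite('pics/c9.png',cv2.resize(im[80:270,220:470],None,fx=3.2,fy=3.2,interpolation=cv2.INTER_CUBIC))
```

```text
(no output)
```

View pics/c9.png

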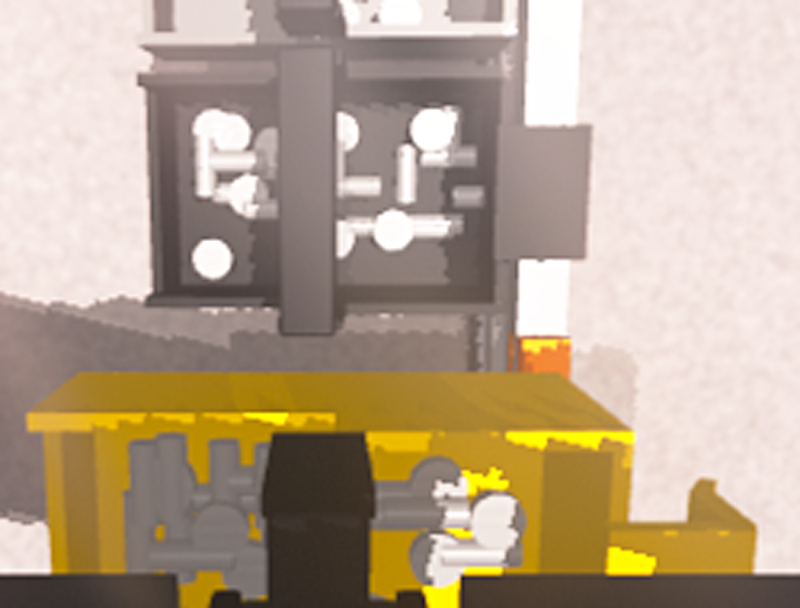

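Run:
```python
from h import *
def c(x,y): return 220+(x+.5)/3.2-.5,80+(y+.5)/3.2-.5
a=np.radians(14.0);M=np.array([[np.cos(a),np.sin(a),0],[-np.sin(a),np.cos(a),0],[0,0,1]])
def show(l,q,z): print(l,np.round(M@world('wrist','w3',*c(*q),z),1),'depth:',np.round(M@world('wrist','w3',*c(*q)),1))
print('tcp',M@np.load('pics/w3.npz')['p'])
for q in [(27,413),(632,432)]: show('rim',q,280.7)
for q in [(200,420),(450,428)]: show('rim',q,280.7)
for q in [(620,526),(680,527),(752,524)]: show('plate',q,284.7)
for q in [(350,440)]: show('handle',q,327)
for q in [(275,435),(365,435)]: show('handle',q,327)
print('scene')
for q in [(525,341),(569,341)]: show('stop',q,159)
for q in [(523,300),(572,300),(528,40),(580,40)]: show('rail',q,150)
for q in [(500,126),(590,126),(497,257),(583,258)]: show('blackplate',q,154)
for q in [(150,302),(493,302),(140,80),(500,80)]: show('blackrim',q,150)
for q in [(283,333),(330,333)]: show('blackhandle',q,197)
```

```text
tcp [589.76655679 -69.1781955  299.65858884]
rim [546.3 -36.5 280.7] depth: [ 4.788e+02 -8.830e+01 -2.000e-01]
rim [636.6 -39.4 280.7] depth: [637.2 -39.8 278.4]
rim [572.1 -37.5 280.7] depth: [570.5 -40.6 264.6]
rim [609.4 -38.8 280.7] depth: [609.8 -39.5 276.7]
plate [634.7 -52.8 284.7] depth: [635.3 -53.5 282.3]
plate [643.6 -53.  284.7] depth: [644.3 -53.6 282.4]
plate [654.3 -52.5 284.7] depth: [655.6 -53.5 281.1]
handle [593.2 -31.  327. ] depth: [594.3 -39.4 286.6]
handle [584.9 -30.4 327. ] depth: [582.7 -43.  265.2]
handle [594.9 -30.4 327. ] depth: [596.7 -39.7 281.3]
scene
stop [640.5 -41.  159. ] depth: [641.2 -41.4 155.2]
stop [651.3 -40.9 159. ] depth: [651.6 -41.1 157.6]
rail [641.1 -31.8 150. ] depth: [641.3 -31.9 149.1]
rail [653.4 -31.8 150. ] depth: [ 6.841e+02 -4.550e+01  1.000e-01]
rail [639.8  29.9 150. ] depth: [640.7  30.5 144.5]
rail [652.2  29.9 150. ] depth: [652.3  29.9 149.5]
blackplate [633.3  10.  154. ] depth: [634.2  10.3 147.5]
blackplate [654.8  10.  154. ] depth: [655.1  10.1 152.7]
blackplate [633.6 -20.9 154. ] depth: [633.9 -21.  152.2]
blackplate [654.8 -21.2 154. ] depth: [654.7 -21.1 154.4]
blackrim [547.4 -32.3 150. ] depth: [544.5 -34.3 128.9]
blackrim [633.6 -32.3 150. ] depth: [633.9 -32.5 148. ]
blackrim [546.8  20.8 150. ] depth: [543.9  22.4 128.9]
blackrim [633.4  20.8 150. ] depth: [634.1  21.2 145.1]
blackhandle [582.1 -34.5 197. ] depth: [582.  -35.1 192.2]
blackhandle [592.2 -34.5 197. ] depth: [592.2 -34.8 194.1]
```

The wrist view, which holds bin, stop and rail in one picture, puts the hook within about 1 to 2 mm of the notch. A shift of (+1.7,-0.6) mm centres it better. I'll lower to just above the stops and look again.

```bash
python3 -m inch '[[0.17,-0.06,-0.5,0,-1],[0.17,-0.06,-1.5,0,-1],[0.17,-0.06,-3,0,-1],[0.17,-0.06,-4.5,0,-1],[0.17,-0.06,-6,0,-1],[0.17,-0.06,-7.2,0,-1],[0.17,-0.06,-8,0,-1],[0.17,-0.06,-8.5,0,-1],[0.17,-0.06,-8.5,0,-1],[0.17,-0.06,-8.5,0,-1],[0.17,-0.06,-8.5,0,-1]]'
python3 - <<'E'
from h import *
grab('wrist','w4');grab('side','s4')
im=cv2.imread('pics/w4.png')
cv2.imwrite('pics/c10.png',cv2.resize(im[80:270,220:470],None,fx=3.2,fy=3.2,interpolation=cv2.INTER_CUBIC))
im=cv2.imread('pics/s4.png');cv2.imwrite('pics/c11.png',cv2.resize(im[120:250,210:400],None,fx=4.2,fy=4.2,interpolation=cv2.INTER_CUBIC))
E
```

```text
t: 9.7
ee_pos: [591.2, 75.3, 215.3]
orientation: [-180.0, -0.1, 14.0]
ft_force: [-0.2, 0.9, -2.2]
gripper_width: 11.8
```

View pics/c10.png

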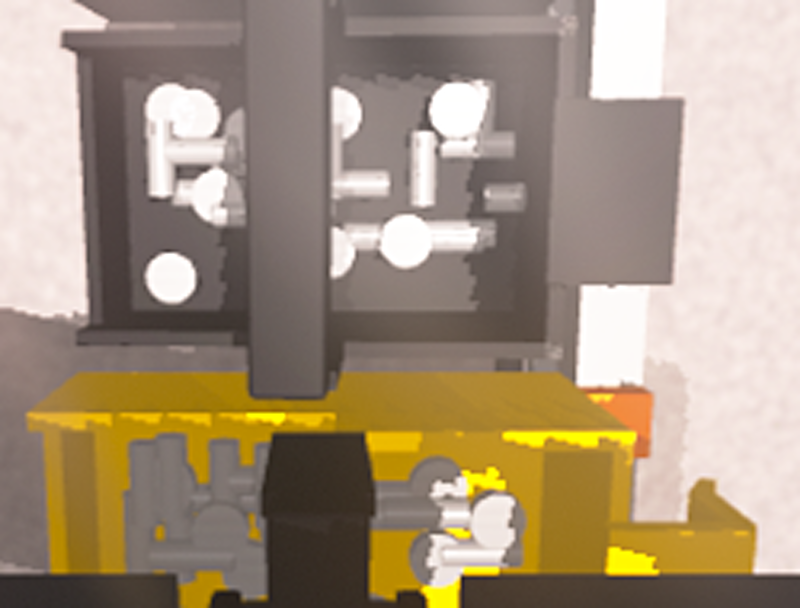

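View pics/c11.png

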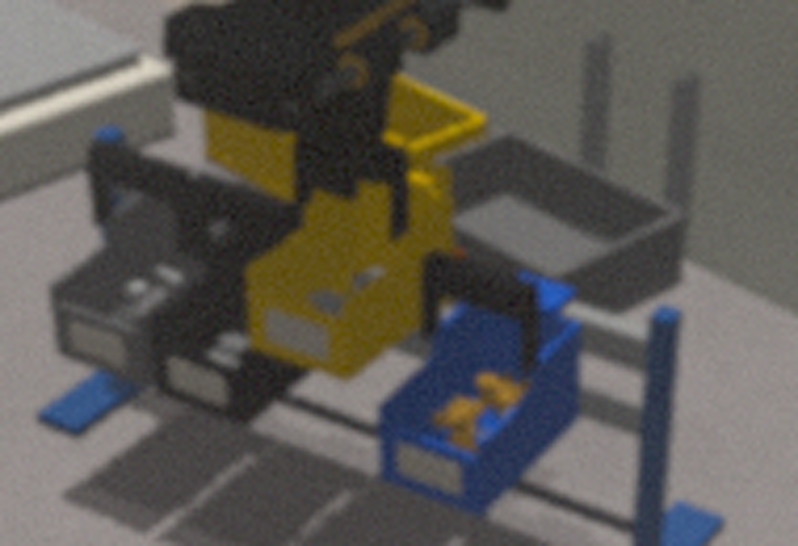

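Run:
```python
from h import *
im=cv2.imread('pics/w4.png')
cv2.imwrite('pics/c12.png',cv2.resize(im[190:265,380:470],None,fx=8,fy=8,interpolation=cv2.INTER_CUBIC))
def c(x,y): return 220+(x+.5)/3.2-.5,80+(y+.5)/3.2-.5
a=np.radians(14.0);M=np.array([[np.cos(a),np.sin(a),0],[-np.sin(a),np.cos(a),0],[0,0,1]])
def show(l,q,z): print(l,np.round(M@world('wrist','w4',*c(*q),z),1),'depth:',np.round(M@world('wrist','w4',*c(*q)),1))
print('tcp',M@np.load('pics/w4.npz')['p'])
for q in [(620,526),(680,527),(752,524)]: show('plate',q,200.3)
for q in [(640,392),(640,400),(640,420),(640,440),(640,456),(652,430)]: show('stop',q,159)
for q in [(583,375),(649,375),(593,60),(664,60)]: show('rail',q,150)
for q in [(555,98),(685,98),(549,283),(672,283),(620,200)]: show('blackplate',q,154)
for q in [(250,396),(325,396),(290,300),(290,100)]: show('blackhandle',q,197)
```

```text
tcp [591.89568881 -69.95533795 215.28268804]
plate [636.8 -53.6 200.3] depth: [637.4 -54.3 198. ]
plate [645.8 -53.8 200.3] depth: [646.3 -54.2 198.7]
plate [656.5 -53.3 200.3] depth: [657.8 -54.3 196.7]
stop [649.5 -40.3 159. ] depth: [650.  -40.6 157. ]
stop [649.6 -41.8 159. ] depth: [649.9 -42.  157.7]
stop [649.8 -45.4 159. ] depth: [650.  -45.5 158.4]
stop [650.1 -49.1 159. ] depth: [650.2 -49.2 158.5]
stop [650.3 -52.  159. ] depth: [650.6 -52.3 157.8]
stop [652.1 -47.2 159. ] depth: [652.3 -47.4 158.2]
rail [641.1 -38.6 150. ] depth: [641.2 -38.7 149.5]
rail [653.4 -38.6 150. ] depth: [ 6.944e+02 -6.160e+01 -5.000e-01]
rail [639.9  16.9 150. ] depth: [640.7  17.2 146.4]
rail [652.3  16.9 150. ] depth: [ 6.926e+02  3.070e+01 -5.000e-01]
blackplate [632.8  10.3 154. ] depth: [634.5  10.8 145. ]
blackplate [655.3  10.3 154. ] depth: [655.9  10.4 151.9]
blackplate [633.2 -21.4 154. ] depth: [633.9 -21.7 150.4]
blackplate [655.3 -21.4 154. ] depth: [655.8 -21.5 152.2]
blackplate [645.1  -6.9 154. ] depth: [645.   -6.9 154.4]
blackhandle [581.7 -34.6 197. ] depth: [580.  -39.9 165.8]
blackhandle [592.8 -34.6 197. ] depth: [592.9 -35.2 193.1]
blackhandle [587.7 -20.5 197. ] depth: [587.6 -20.8 193.3]
blackhandle [587.9   7.2 197. ] depth: [587.8   7.4 193.9]
```

View pics/c12.png

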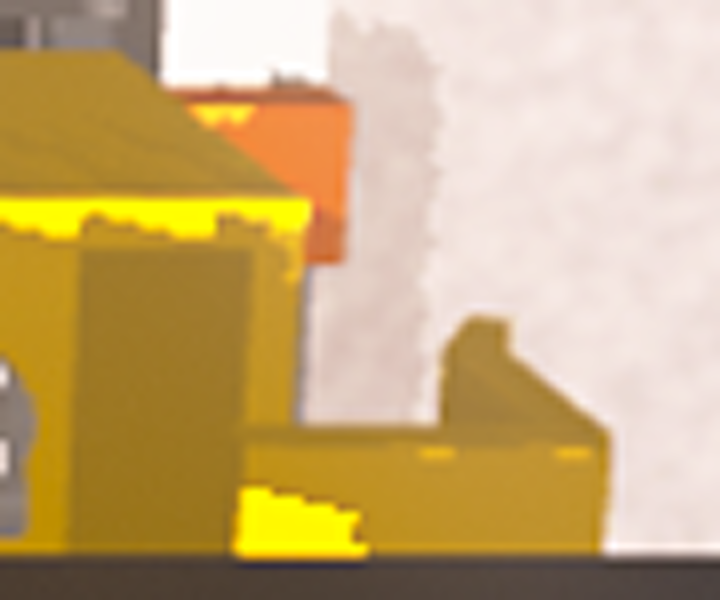

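The stop's top face is 11.9 mm wide as expected, and the notch middle is at rack y about -69.9, with the hook at -70.2. The hook is at x about 646.7 and the rail centre about 647. So it lines up, and I'll lower gently in small stages.

```bash
python3 -m inch '[[0,0,-0.3,0,-1],[0,0,-0.6,0,-1],[0,0,-0.9,0,-1],[0,0,-1.2,0,-1],[0,0,-1.5,0,-1],[0,0,-1.8,0,-1],[0,0,-2,0,-1],[0,0,-2,0,-1],[0,0,-2,0,-1]]'
python3 -m inch '[[0,0,-0.2,0,-1],[0,0,-0.4,0,-1],[0,0,-0.6,0,-1],[0,0,-0.8,0,-1],[0,0,-0.8,0,-1]]'
```

```text
t: 10.7
ee_pos: [590.8, 75.3, 194.6]
orientation: [-180.0, -0.0, 14.0]
ft_force: [-0.5, -0.1, -2.2]
gripper_width: 11.4
t: 11.2
ee_pos: [590.5, 75.4, 186.2]
orientation: [-180.0, 0.0, 14.0]
ft_force: [-0.1, -0.1, -2.9]
gripper_width: 11.9
```

```bash
python3 -m inch '[[0,0,-0.2,0,-1],[0,0,-0.4,0,-1],[0,0,-0.6,0,-1],[0,0,-0.7,0,-1],[0,0,-0.7,0,-1]]'
python3 -m inch '[[0,0,-0.1,0,-1],[0,0,-0.2,0,-1],[0,0,-0.3,0,-1],[0,0,-0.4,0,-1],[0,0,-0.4,0,-1]]'
```

```text
t: 11.7
ee_pos: [590.6, 75.3, 179.4]
orientation: [-180.0, 0.0, 14.0]
ft_force: [-0.4, 0.3, -2.2]
gripper_width: 11.8
t: 12.2
ee_pos: [590.6, 75.3, 175.4]
orientation: [-180.0, 0.0, 14.0]
ft_force: [-0.2, 1.0, -2.5]
gripper_width: 11.8
```

At TCP z 175.4 the force is still free weight, so the hook is already below the stop tops. I'll keep going down to the rail.

```bash
python3 -m inch '[[0,0,-0.1,0,-1],[0,0,-0.2,0,-1],[0,0,-0.3,0,-1],[0,0,-0.35,0,-1],[0,0,-0.35,0,-1]]'
python3 -m inch '[[0,0,-0.1,0,-1],[0,0,-0.15,0,-1],[0,0,-0.2,0,-1],[0,0,-0.2,0,-1]]'
```

```text
t: 12.7
ee_pos: [590.7, 75.3, 172.0]
orientation: [-180.0, 0.0, 14.0]
ft_force: [-0.4, -1.3, -2.7]
gripper_width: 11.5
t: 13.1
ee_pos: [590.7, 75.3, 170.0]
orientation: [-180.0, 0.0, 14.0]
ft_force: [-0.5, 0.1, -1.7]
gripper_width: 11.9
```

```bash
python3 -m inch '[[0,0,-0.05,0,-1],[0,0,-0.1,0,-1],[0,0,-0.1,0,-1],[0,0,-0.1,0,-1]]'
python3 -m inch '[[0,0,-0.05,0,-1],[0,0,-0.1,0,-1],[0,0,-0.1,0,-1],[0,0,-0.1,0,-1]]'
```

```text
t: 13.5
ee_pos: [590.7, 75.3, 169.2]
orientation: [-180.0, -0.0, 14.0]
ft_force: [0.1, 0.2, -0.9]
gripper_width: 11.7
t: 13.9
ee_pos: [590.5, 75.2, 168.7]
orientation: [-180.0, 0.0, 14.0]
ft_force: [-5.0, -0.8, 4.5]
gripper_width: 11.7
```

The rail takes the load at TCP z about 169, which is the predicted home height; riding on a stop would have stopped it at 178. I'll ease off slightly and look before letting go.

```bash
python3 -m inch '[[0,0,0.05,0,-1],[0,0,0.05,0,-1],[0,0,0.05,0,-1]]'
python3 - <<'E'
from h import *
grab('wrist','w5');grab('side','s5')
im=cv2.imread('pics/w5.png')
cv2.imwrite('pics/c13.png',cv2.resize(im[80:270,220:470],None,fx=3.2,fy=3.2,interpolation=cv2.INTER_CUBIC))
im=cv2.imread('pics/s5.png');cv2.imwrite('pics/c14.png',cv2.resize(im[120:250,210:400],None,fx=4.2,fy=4.2,interpolation=cv2.INTER_CUBIC))
E
```

```text
t: 14.2
ee_pos: [590.7, 75.2, 168.8]
orientation: [-180.0, -0.0, 14.0]
ft_force: [-3.9, -0.8, 4.0]
gripper_width: 11.9
```

View pics/c13.png

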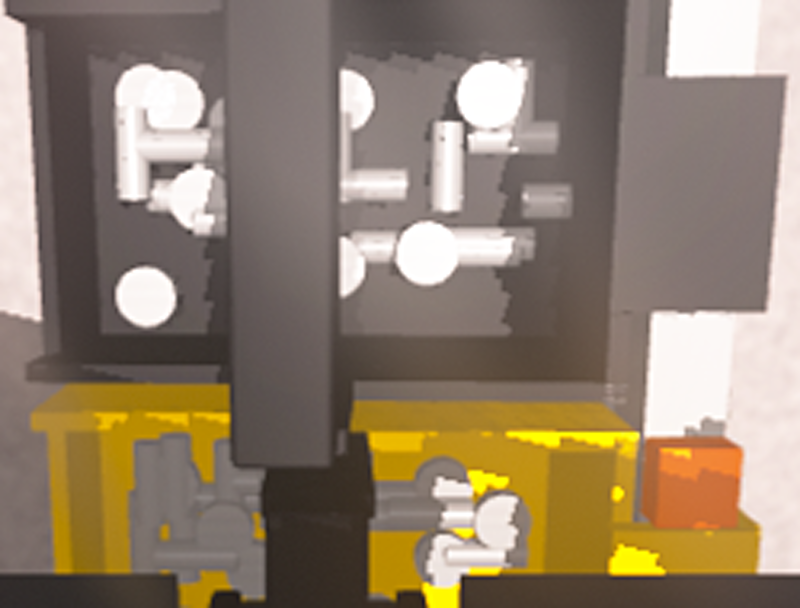

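View pics/c14.png

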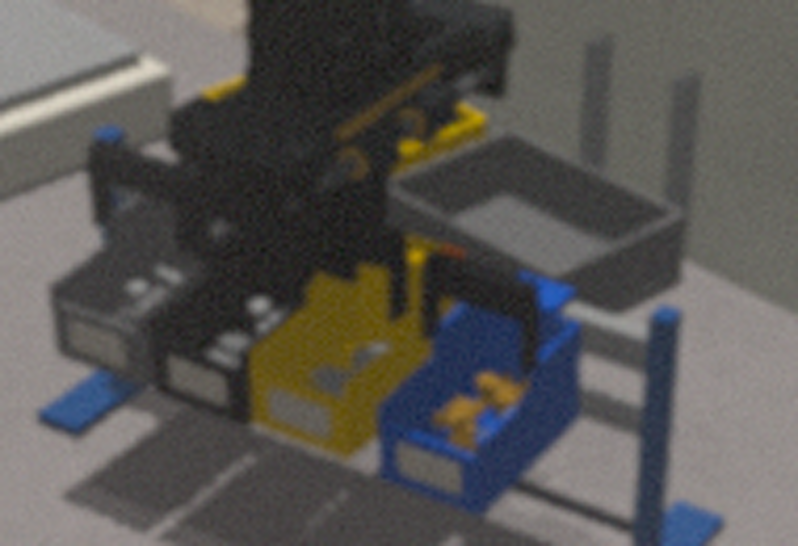

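The stop's top stands above the yellow hook plate at crop (690,480) and the plate lies beside it at rail height, so the hook is down in the notch. The neighbours haven't moved. Opening slowly to about half.

```bash
python3 -m inch '[[0,0,0,0,-0.7],[0,0,0,0,-0.65],[0,0,0,0,-0.6],[0,0,0,0,-0.5],[0,0,0,0,-0.3],[0,0,0,0,-0.1],[0,0,0,0,-0.1],[0,0,0,0,-0.1],[0,0,0,0,-0.1],[0,0,0,0,-0.1]]'
python3 - <<'E'
from h import *
grab('wrist','w6');grab('side','s6')
im=cv2.imread('pics/w6.png')
cv2.imwrite('pics/c15.png',cv2.resize(im[80:280,220:470],None,fx=3,fy=3,interpolation=cv2.INTER_CUBIC))
im=cv2.imread('pics/s6.png');cv2.imwrite('pics/c16.png',cv2.resize(im[120:250,210:400],None,fx=4.2,fy=4.2,interpolation=cv2.INTER_CUBIC))
E
```

```text
t: 15.3
ee_pos: [590.8, 75.3, 168.6]
orientation: [-180.0, -0.0, 14.0]
ft_force: [-0.6, -0.3, 0.1]
gripper_width: 39.0
```

View pics/c15.png

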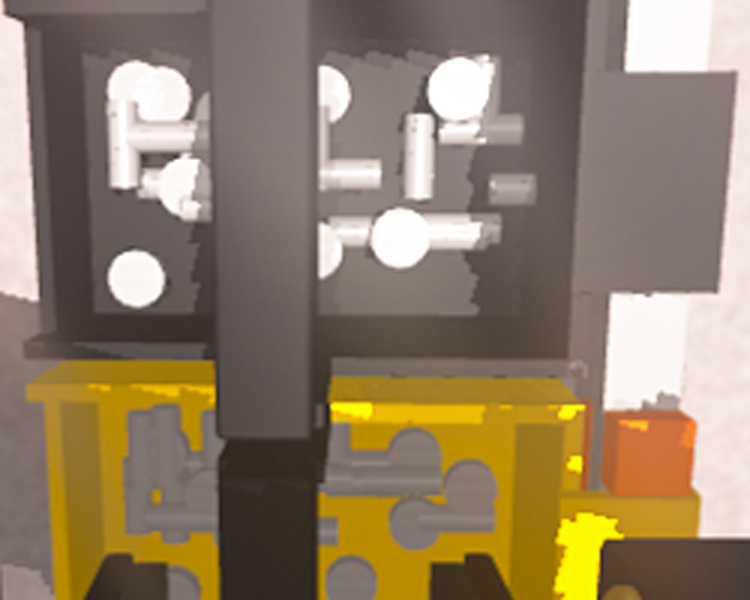

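View pics/c16.png

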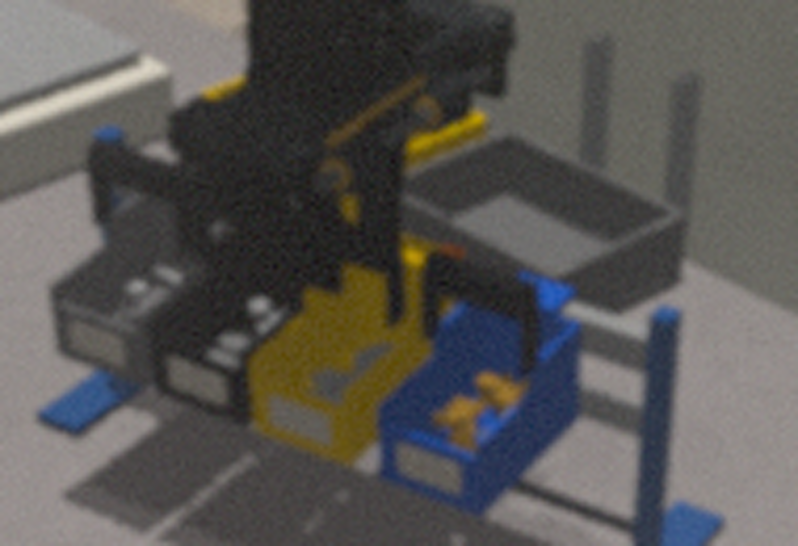

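Released: the bin settled like its neighbours, and the handle at (268,520) stands clear of both fingers. Now I lift away straight up and then move off so the top camera can see.

```bash
python3 -m inch '[[0,0,0.5,0,-0.1],[0,0,1.2,0,-0.1],[0,0,2.2,0,-0.1],[0,0,3.5,0,-0.1],[0,0,5.5,0,-0.1],[0,0,8,0,-0.1],[0,0,11,0,-0.1],[0,0,14,0,-0.1],[0,-3,16,0,-0.1],[-1,-7,16,0,-0.1],[-2,-11,16,0,-0.1],[-3,-15,16,0,-0.1],[-4,-19,16,0,-0.1],[-5,-23,16,0,-0.1],[-6,-26,16,0,-0.1],[-6,-28,16,0,-0.1],[-6,-28,16,0,-0.1],[-6,-28,16,0,-0.1]]'
python3 - <<'E'
from h import *
grab('top','t7');grab('side','s7')
im=cv2.imread('pics/t7.png');cv2.imwrite('pics/c17.png',cv2.resize(im[175:265,180:370],None,fx=4.2,fy=4.2,interpolation=cv2.INTER_CUBIC))
im=cv2.imread('pics/s7.png');cv2.imwrite('pics/c18.png',cv2.resize(im[130:280,210:400],None,fx=4,fy=4,interpolation=cv2.INTER_CUBIC))
E
```

```text
t: 17.2
ee_pos: [530.9, -204.4, 329.3]
orientation: [-180.0, -0.1, 14.0]
ft_force: [0.3, 0.6, -0.4]
gripper_width: 38.9
```

View pics/c17.png

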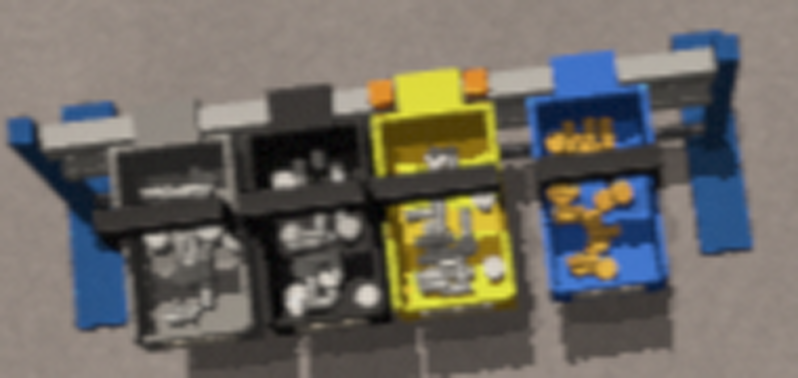

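View pics/c18.png

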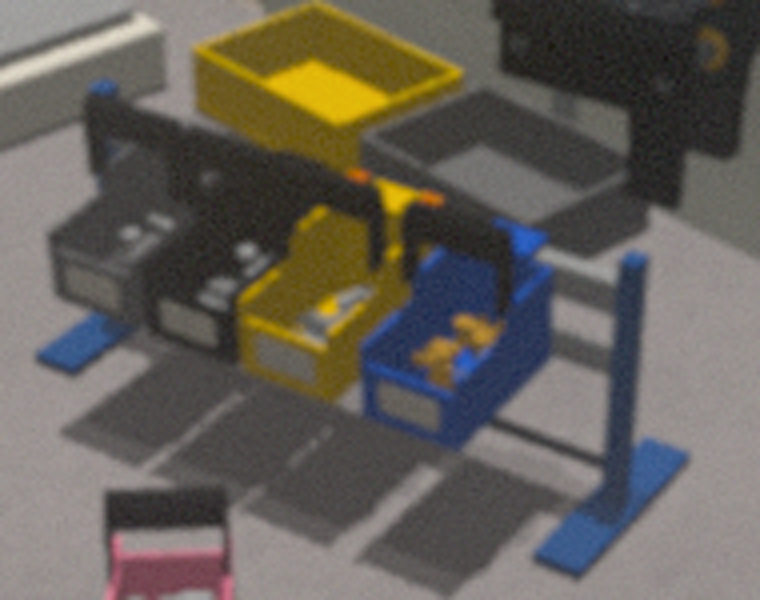

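The yellow bin's plate sits between the stops at (428,90), in line with the other three. A last numeric check covers height, position, stillness and neighbour shift.

```bash
python3 -m inch '[[0,0,0,0,-0.1],[0,0,0,0,-0.1],[0,0,0,0,-0.1],[0,0,0,0,-0.1],[0,0,0,0,-0.1]]'
python3 - <<'E'
from h import *
grab('top','t8')
def c2(x,y): return 180+(x+.5)/4.2-.5,175+(y+.5)/4.2-.5
a=np.radians(14.0);M=np.array([[np.cos(a),np.sin(a),0],[-np.sin(a),np.cos(a),0],[0,0,1]])
for l,q in dict(yellow=(428,88),black=(300,102),blue=(585,70),grey=(168,118),stopL=(381,93),stopR=(474,82)).items():
    u,v=c2(*q); f=np.load('pics/t8.npz')['d'][int(v)-1:int(v)+3,int(u)-2:int(u)+3]
    print(l,np.round(M@world('top','t8',u,v),1))
g=lambda t:cv2.cvtColor(np.load(f'pics/{t}.npz')['im'],cv2.COLOR_BGR2GRAY).astype(np.float32)
def sh(t1,t2,x0,x1,y0=185,y1=260):
    A,B=[g(t)[y0:y1,x0:x1].copy() for t in(t1,t2)]; return np.round(cv2.phaseCorrelate(A,B)[0],2)
print('t7-t8 yellow',sh('t7','t8',266,304)); 
for n,x0,x1 in [('grey',205,238),('black',238,268),('blue',304,340)]: print(n,'t0-t8',sh('top0','t8',x0,x1),'px')
E
```

```text
t: 17.8
ee_pos: [530.7, -204.6, 328.6]
orientation: [-180.0, 0.0, 14.0]
ft_force: [-0.4, 0.3, 0.5]
gripper_width: 38.9
yellow [644.7 -69.9 154.8]
black [645.7  -5.9 153.1]
blue [ 644.8 -148.5  154.3]
grey [645.1  59.7 153.8]
stopL [643.9 -46.7 158. ]
stopR [643.5 -93.  159.5]
t7-t8 yellow [-0.    0.47]
grey t0-t8 [0.01 0.5 ] px
black t0-t8 [0.04 0.47] px
blue t0-t8 [0.06 0.41] px
```

Run:
```python
from h import *
g=lambda t:cv2.cvtColor(np.load(f'pics/{t}.npz')['im'],cv2.COLOR_BGR2GRAY).astype(np.float32)
for n,a,b,x0,x1 in [('yellow','t7','t8',266,304),('grey','top0','t8',204,238),('black','top0','t8',238,268),('blue','top0','t8',304,340),('selftest','t8','t8',304,340)]:
    print(n,np.round(cv2.phaseCorrelate(g(a)[184:260,x0:x1].copy(),g(b)[184:260,x0:x1].copy())[0],2))
robot.sign_off()
```

```text
yellow [ 0.01 -0.01]
grey [ 0.02 -0.01]
black [ 0.06 -0.01]
blue [0.08 0.04]
selftest [0. 0.]
the job is handed in; nothing more can be done
```

The yellow bin now hangs by its hook in the notch between the two orange stops. I released it, moved the arm clear and handed the job in at about 18 s of the 72 s allowed; no verdict is reported.

- **Lowering:** it met no resistance until the rail took the load at TCP z of about 169 mm, the height predicted for fully home. The largest wrist reading was about 5 N on an axis. No sliding along the rail to find the notch was needed.
- **Position:** the hook plate sits at the middle of the notch along the rail (y -69.9 mm, the same as the notch). Its top reads 154.8 mm, against 153.1 to 154.3 mm for the other bins, a difference within measurement noise.
- **Hang:** in the pictures the bin is square to the rail. It leans forward slightly like its neighbours, about 3 to 5° judging by the black bin, where the limit is 8°. It did not move between two pictures 0.6 s apart.
- **Neighbours:** the grey, black and blue bins shifted less than 0.1 pixel (about 0.2 mm) from the start. I did not measure the jar, bolt, tray or wrench at the end, but the arm never went near them.
- **Checks that disagreed:** the wrist and top cameras differed by up to 3.5 mm on the handle and 2 mm on the notch. I settled this by measuring hook and stop together in one wrist picture. One motion check first showed a false 0.5 pixel shift caused by an odd-sized crop, and it vanished when I redid it.

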